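Load the sprung scale with tension rings down to its mark

TASK

Slide the steel loom-tension rings onto the spindle of the sprung scale one at a time, letting go after each, until the pan's pointer first sinks level with the mark clip's nose or below it, and then add no more. The spindle's sprung pads hold the rings back: press every ring fully home onto the pan or the ring beneath, yet never so hard that the pan is driven down to its stop. Leave the spare rings on the bench and the other things where they stand.

Things in the scene. Friction and masses are not known exactly. Their poses are not given: they have to be found in the camera images.
- scale: Fixed bench scale. Wooden base 150 mm (own x) by 185 mm (own y, from -75 to +110) and 26 mm high; origin on the table under the pan's axis, z up. A white graduated column 18 mm wide stands at own y = +91 mm and reaches 130 mm above the table.
- pan_top (a point): Centre of the upper face of the round aluminium pan (84 mm across), where the first ring seats; about 112 mm above the table when empty. On it stands a polished steel spindle 17 mm thick: straight for 38 mm, then tapering to a blunt tip (7 mm wide) 56 mm above this point. The pan sinks straight down on a spring of about 211 N/m (about 7 mm for each ring), also under any push.
- pads (a point): Point on the spindle's axis at the upper of three pairs of small sprung rubber pads, 30 mm above the pan (the others 18 and 6 mm above it), bulging from two sides. A ring needs a push of about 3 to 7 N past the upper pair, 5 to 10 N (seldom more) past the others, and 2.5 to 4.5 N in between; the pan sinks meanwhile. Let go part-way, a ring hangs there: home is when it meets the pan or the ring beneath.
- pan (a joint): How far the pan is down from its upper limit, in m: about 0.002 empty, 0.069 at its hard bottom stop; driving it beyond 0.065 counts as hitting the stop.
- pointer_tip (a point): Tip of the thin dark pointer fixed to the pan's edge, at own y = +77 mm of the scale and 2 mm below the pan's upper face; moves down with the pan.
- mark_tip (a point): Nose of the dark mark clip fixed on the column, 1 mm beyond the pointer's tip sideways. Its height is the mark, 10 to 19 mm below the pointer of the empty pan; it does not move.
- ring0_center (a point): Centre (half-way up) of plain steel ring 0: 50 mm across, 12 mm high, bore 21 mm, 0.15 kg give or take 8 percent; lies flat on a fixed cork mat 4 mm thick, z up. All four look alike.
- ring1_center (a point): Centre (half-way up) of plain steel ring 1: 50 mm across, 12 mm high, bore 21 mm, 0.15 kg give or take 8 percent; lies flat on a fixed cork mat 4 mm thick, z up. All four look alike.
- ring2_center (a point): Centre (half-way up) of plain steel ring 2: 50 mm across, 12 mm high, bore 21 mm, 0.15 kg give or take 8 percent; lies flat on a fixed cork mat 4 mm thick, z up. All four look alike.
- ring3_center (a point): Centre (half-way up) of plain steel ring 3: 50 mm across, 12 mm high, bore 21 mm, 0.15 kg give or take 8 percent; lies flat on a fixed cork mat 4 mm thick, z up. All four look alike.
- bowl: Terracotta bowl, 100 mm across, 50 mm high, loose bystander; origin at its underside.
- spool: Wooden thread spool standing on end, 68 mm across, 60 mm high, loose bystander; origin at its underside.
- bobbin: Turned wooden block with a conical top, 60 mm across, 70 mm high, loose bystander; origin at its underside.

How it is judged (in metres and radians):
On the way, in this order (a step that is already met when the one before it is completed fails the run):
1. one ring, and only one, is home on the pan and let go (((horizontal distance between ring0_center and pan_top below 0.005 m and z of ring0_center in the frame of pan_top between 0.003 and 0.009 m) or (horizontal distance between ring1_center and pan_top below 0.005 m and z of ring1_center in the frame of pan_top between 0.003 and 0.009 m) or (horizontal distance between ring2_center and pan_top below 0.005 m and z of ring2_center in the frame of pan_top between 0.003 and 0.009 m) or (horizontal distance between ring3_center and pan_top below 0.005 m and z of ring3_center in the frame of pan_top between 0.003 and 0.009 m)) and not ((horizontal distance between ring0_center and pan_top below 0.005 m and z of ring0_center in the frame of pan_top between 0.015 and 0.021 m) or (horizontal distance between ring1_center and pan_top below 0.005 m and z of ring1_center in the frame of pan_top between 0.015 and 0.021 m) or (horizontal distance between ring2_center and pan_top below 0.005 m and z of ring2_center in the frame of pan_top between 0.015 and 0.021 m) or (horizontal distance between ring3_center and pan_top below 0.005 m and z of ring3_center in the frame of pan_top between 0.015 and 0.021 m)) and value of joint pan below 0.013 m and contact force between the fingers and anything else below 0.1 N), for 0.2 s.
2. a second ring is home on the first (((horizontal distance between ring0_center and pan_top below 0.005 m and z of ring0_center in the frame of pan_top between 0.003 and 0.009 m) or (horizontal distance between ring1_center and pan_top below 0.005 m and z of ring1_center in the frame of pan_top between 0.003 and 0.009 m) or (horizontal distance between ring2_center and pan_top below 0.005 m and z of ring2_center in the frame of pan_top between 0.003 and 0.009 m) or (horizontal distance between ring3_center and pan_top below 0.005 m and z of ring3_center in the frame of pan_top between 0.003 and 0.009 m)) and ((horizontal distance between ring0_center and pan_top below 0.005 m and z of ring0_center in the frame of pan_top between 0.015 and 0.021 m) or (horizontal distance between ring1_center and pan_top below 0.005 m and z of ring1_center in the frame of pan_top between 0.015 and 0.021 m) or (horizontal distance between ring2_center and pan_top below 0.005 m and z of ring2_center in the frame of pan_top between 0.015 and 0.021 m) or (horizontal distance between ring3_center and pan_top below 0.005 m and z of ring3_center in the frame of pan_top between 0.015 and 0.021 m))), for 0.2 s.
At the end, for the whole second after the job is handed in: The pan is at rest with its pointer at most 2 mm above and at most 8 mm below the mark clip's nose; two or three rings are stacked home on the spindle without gaps (3 mm), and the other rings lie on the bench (centres below 30 mm) (all of step 2 and z of pointer_tip in the frame of mark_tip between -0.008 and 0.002 m and velocity of joint pan between -0.005 and 0.005 m/s and (height (world z) of ring0_center below 0.03 m or (horizontal distance between ring0_center and pan_top below 0.005 m and z of ring0_center in the frame of pan_top between 0.003 and 0.009 m) or (horizontal distance between ring0_center and pan_top below 0.005 m and z of ring0_center in the frame of pan_top between 0.015 and 0.021 m) or (horizontal distance between ring0_center and pan_top below 0.005 m and z of ring0_center in the frame of pan_top between 0.027 and 0.033 m)) and (height (world z) of ring1_center below 0.03 m or (horizontal distance between ring1_center and pan_top below 0.005 m and z of ring1_center in the frame of pan_top between 0.003 and 0.009 m) or (horizontal distance between ring1_center and pan_top below 0.005 m and z of ring1_center in the frame of pan_top between 0.015 and 0.021 m) or (horizontal distance between ring1_center and pan_top below 0.005 m and z of ring1_center in the frame of pan_top between 0.027 and 0.033 m)) and (height (world z) of ring2_center below 0.03 m or (horizontal distance between ring2_center and pan_top below 0.005 m and z of ring2_center in the frame of pan_top between 0.003 and 0.009 m) or (horizontal distance between ring2_center and pan_top below 0.005 m and z of ring2_center in the frame of pan_top between 0.015 and 0.021 m) or (horizontal distance between ring2_center and pan_top below 0.005 m and z of ring2_center in the frame of pan_top between 0.027 and 0.033 m)) and (height (world z) of ring3_center below 0.03 m or (horizontal distance between ring3_center and pan_top below 0.005 m and z of ring3_center in the frame of pan_top between 0.003 and 0.009 m) or (horizontal distance between ring3_center and pan_top below 0.005 m and z of ring3_center in the frame of pan_top between 0.015 and 0.021 m) or (horizontal distance between ring3_center and pan_top below 0.005 m and z of ring3_center in the frame of pan_top between 0.027 and 0.033 m))); the robot touches nothing.
It fails at once if the pan is driven down to its stop (value of joint pan above 0.065 m).
It fails at once if the bowl is shifted by more than 30 mm or tipped (distance of bowl from where it was at the start of the episode above 0.03 m or angle between bowl's own z axis and vertical above 0.5 rad).
It fails at once if the spool is shifted by more than 30 mm or tipped (distance of spool from where it was at the start of the episode above 0.03 m or angle between spool's own z axis and vertical above 0.5 rad).
It fails at once if the bobbin is shifted by more than 30 mm or tipped (distance of bobbin from where it was at the start of the episode above 0.03 m or angle between bobbin's own z axis and vertical above 0.5 rad).
It also fails if it takes over 72 s, if anything falls off the work surface, if the arm or the gripper's body presses on something with over 40 N, if the wrist force passes 120 N, or if a joint passes its speed limit or range.

ROBOT

A 6-joint arm with a two-finger parallel gripper is mounted at the origin on the work surface. World frame = base frame: x ahead of the robot, y to its left, z up, the work surface at z = 0. Lengths are in mm, angles in rad, forces in N, time in s.
With the tool pointing down it reaches from about 400 to 925 mm from the base axis. Payload 12.5 kg.
Tool frame: the origin (TCP) lies on the centre line of the jaws, within the pads' length; the fingertips stand 14 mm ahead of it and the grasp point (between the pads) lies 5 mm behind it; z points along the fingers, x is the direction in which the jaws open and shut, and the axes are right-handed (so a half turn about z gives the same grasp; the last joint's range is limited). The gripper opens to 95 mm and grips with 3 to 60 N. Pads are 20 mm wide; open, the fingers measure 119 mm over their backs; the gripper's body (75 mm by 180 mm) begins 59 mm behind the grasp point.
Start: joints at [1.142, 0.491, 1.559, -0, 1.092, -0.106], TCP at [198.248, 592.742, 228.661] pointing down, gripper open.
Joint ranges: [-3.1, 3.1], [-0.84, 2.19], [0.05, 2.79], [-1.13, 4.28], [0.06, 2.93], [-2.69, 2.69]. Speed limits (rad/s): [2.22, 2.22, 2.79, 3.14, 3.14, 3.14].

INTERFACE

Orientations are given as [roll, pitch, yaw] about the fixed x, y, z axes, in that order (R = Rz(yaw) Ry(pitch) Rx(roll)).
In Python, from cell import state, read_camera, job_done gives the robot as it stands.
- The arm moves only by the shell command python3 -m handwheel 'ROWS'. ROWS is JSON, a list of rows, each an object of numbers: "hand": the finger opening in m, from 0 to 0.0951; "x", "y", "z": the shift along the world's x, y, z in m; "spin": the turn about the world's z in units of 5 degrees (1.0 is 5 degrees). In form: [{"hand": .., "x": .., "y": .., "z": .., "spin": ..}, ...]. A call has 1 to 20 rows; each row is the pose to reach, as a shift and turn from the pose commanded when the call began; what a row does not reach only later rows make up. A row lasts 1/12 s, in which the tool goes at most 41.7 mm and 7.16 degrees, less where a joint would pass 70% of its speed; a pose out of reach is approached as far as the arm can. A call with a gripper value outside its range is refused whole. The fingers move at their own pace and stop on an object; the grip force is fixed at half the most. Time passes only in rows, so rows that repeat a pose let the fingers close. It gives the time, the measured TCP pose, the force and the opening at its end, in the units of the state.
- state(): the state, without advancing time (a new reading comes with each control period).
- read_camera(name): name is "scene" or "top" or "wrist"; returns a dict with "img" (384x512x3 uint8, red, green, blue), "fx", "fy", "cx", "cy" (pixels), "T" (4x4, takes a point from camera to world coordinates). Camera axes: x right, y down, z forward; pixel columns grow to the right and rows downward; lengths in mm; the calibration is good to about 2 mm. The wrist camera is an equidistant fisheye: a pixel r from the principal point sees the ray r / f radians off the axis. A picture is of the moment at which its call begins. There is no depth.
- job_done(): hands the job in, once; it reports no verdict.
The state is a dict: "t": time; "joints": joint angles; "qvel": joint speeds; "tau": joint torques, N m; "eef_pos": TCP position; "tcp_rot": TCP orientation; "ft_force": force on the tool from outside, world axes, zero at the start; "moment": the same for the moment, N m; "opening": opening from 0.0 (shut) to 1.0 (fully open).
Only numpy, scipy, OpenCV 4.12 (cv2) and the standard library are available. Lean on these libraries where they do the work, as an engineer would, in place of code of your own. Each camera call takes 0.05 s, during which the arm holds its last target. There are 200 camera calls.

## Working session

There is one attempt and no reset: what is moved stays moved. The work goes in short steps, Python scripts to look and compute and a shell command to move; the robot and the scene stay as the last step left them, time stands still between calls to the robot, and variables do not carry over. Pictures are saved under pics/ and viewed, about 8 in all and at most 12, crops included, and the job is handed in when it is done.

```bash
ls; mkdir -p pics
python3 - <<'E'
from cell import *
import cv2,numpy as np
print(state())
for n in("scene","top"):
    c=read_camera(n); print(n,c["fx"],c["fy"],c["cx"],c["cy"],np.round(c["T"],3).tolist())
    cv2.imwrite(f"pics/{n}0.png",c["img"][:,:,::-1])
E
```

```text
pics
{'t': 0.0, 'joints': array([ 1.14239898e+00,  4.91508543e-01,  1.55945091e+00, -1.03401351e-05,
        1.09167108e+00, -1.05560717e-01]), 'qvel': array([ 0.00042798, -0.00059841,  0.00062482, -0.00029891, -0.00047592,
        0.00077525]), 'tau': array([ 1.23750931e-03, -6.12653661e+01, -2.58179158e+01,  6.92414911e-02,
        4.82725224e-02, -7.14011480e-05]), 'eef_pos': array([198.15020604, 592.52173539, 228.09292686]), 'tcp_rot': array([-3.14149242e+00,  1.03306433e-03,  1.24796452e+00]), 'ft_force': array([-0.00707121, -1.07158464, -0.98882371]), 'moment': array([-0.02481028,  0.00768561, -0.04126659]), 'opening': 0.9979072233948453}
scene 449.1995547202641 449.1995547202641 261.4686606338676 181.4730545103687 [[-0.724, 0.413, -0.553, 1072.753], [0.69, 0.431, -0.581, 546.833], [-0.002, -0.802, -0.597, 637.958], [0.0, 0.0, 0.0, 1.0]]
top 423.4255816492405 423.4255816492405 255.60003234153575 189.15303775133435 [[0.006, -0.998, 0.061, 550.983], [-1.0, -0.006, -0.0, 8.872], [0.001, -0.061, -0.998, 1043.535], [0.0, 0.0, 0.0, 1.0]]
```

View pics/scene0.png

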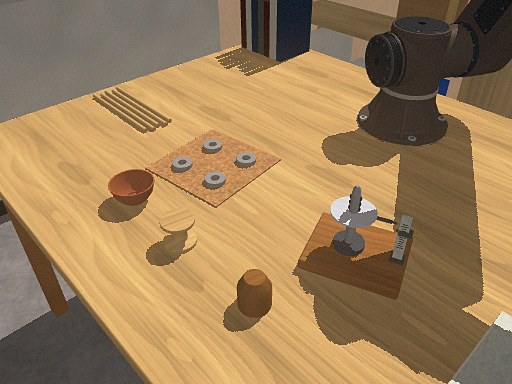

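View pics/top0.png

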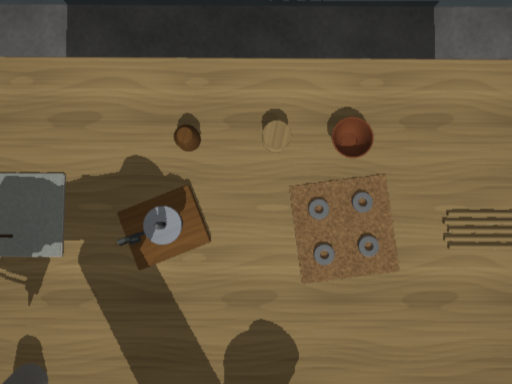

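The scene picture shows the scale at about (355,240) and the four rings on the mat. In the top picture the rings are at about (319,209), (363,202), (324,255) and (369,246), the pan is at (163,225) with the pointer and column at (125,239), and the bystanders are behind, at y of about 137.

```bash
cat > h.py <<'E'
import numpy as np,cv2
from cell import *
def ray(c,u,v):
    T=np.array(c["T"]);a=(u-c["cx"])/c["fx"];b=(v-c["cy"])/c["fy"]
    return T[:3,3],T[:3,:3]@np.array([a,b,1.])
def fray(c,u,v): # fisheye
    T=np.array(c["T"]);d=np.array([(u-c["cx"])/c["fx"],(v-c["cy"])/c["fy"]]);r=np.linalg.norm(d)+1e-12
    return T[:3,3],T[:3,:3]@np.array([*(d/r*np.sin(r)),np.cos(r)])
def plane(o,d,z): return o+d*(z-o[2])/d[2]
def proj(c,p):
    T=np.array(c["T"]);q=T[:3,:3].T@(np.array(p)-T[:3,3])
    return np.array([c["cx"]+c["fx"]*q[0]/q[2],c["cy"]+c["fy"]*q[1]/q[2]])
def greyblobs(c,roi,amin,smax=50,vmin=70):
    h=cv2.cvtColor(c["img"],cv2.COLOR_RGB2HSV);m=((h[:,:,1]<smax)&(h[:,:,2]>vmin)).astype(np.uint8)*255
    k=np.zeros_like(m);x0,y0,x1,y1=roi;k[y0:y1,x0:x1]=m[y0:y1,x0:x1]
    cs,_=cv2.findContours(k,cv2.RETR_EXTERNAL,cv2.CHAIN_APPROX_NONE)
    return [(cv2.contourArea(q),*cv2.minEnclosingCircle(q),cv2.fitEllipse(q)) for q in cs if cv2.contourArea(q)>amin]
E
python3 - <<'E'
from h import *
c=read_camera("top")
for b in greyblobs(c,(285,170,400,285),100): print(b, plane(*ray(c,*b[3][0]),14))
for b in greyblobs(c,(100,180,215,270),30,60,100): print("pan",b, plane(*ray(c,*b[3][0]),112))
s=read_camera("scene")
a=cv2.resize(c["img"][180:275,105:215],None,fx=5,fy=5,interpolation=2)
b=cv2.resize(s["img"][175:300,290:420],None,fx=4,fy=4,interpolation=2)
o=np.zeros((1000,560,3),np.uint8);o=np.zeros((510,1100,3),np.uint8);o[:475,:550]=a;o[:500,560:1080]=b
cv2.imwrite("pics/crop1.png",cv2.resize(o,(800,371))[:,:,::-1])
E
```

```text
(305.0, (323.9308166503906, 254.1284637451172), 10.337763786315918, ((323.7503356933594, 254.16033935546875), (19.4530029296875, 20.073261260986328), 6.096309185028076)) [ 457.44931137 -156.73561086   14.        ]
(298.5, (368.3726501464844, 245.76414489746094), 10.330317497253418, ((368.331787109375, 245.83131408691406), (19.158620834350586, 19.979578018188477), 5.9054388999938965)) [ 478.01941029 -264.56528117   14.        ]
(294.0, (318.3823547363281, 208.61764526367188), 10.090776443481445, ((318.41961669921875, 208.62232971191406), (19.328542709350586, 19.45123291015625), 21.8635311126709)) [ 567.18847511 -144.2514259    14.        ]
(297.0, (362.0, 201.77499389648438), 10.22509479522705, ((362.1045227050781, 201.7496795654297), (19.157352447509766, 19.844039916992188), 179.88258361816406)) [ 584.47610128 -250.55459726   14.        ]
pan (606.0, (161.9794464111328, 225.04794311523438), 19.365440368652344, ((166.97021484375, 227.68453979492188), (24.98052978515625, 39.66197204589844), 22.636730194091797)) [522.06515851 202.4184969  112.        ]
```

View pics/crop1.png

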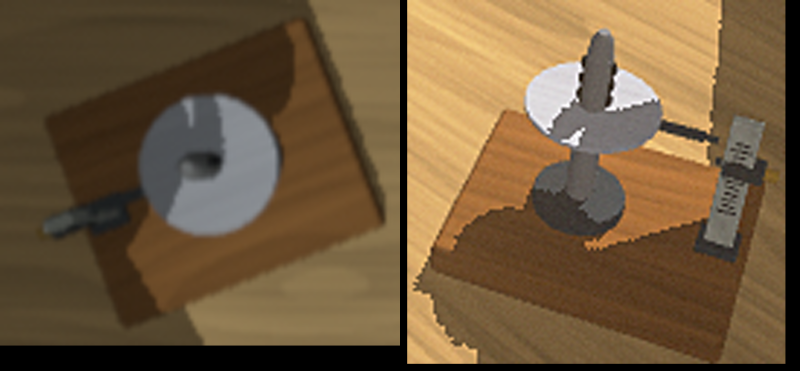

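The crop shows the pan centre at about top-image (162.3,225.2), the column at lower left, and the spindle tip at about scene-image (357,185). The base edges give a scale y-axis of roughly 111.6°, so I want the jaws along about 21.5°, which is spin -10. Next I compute the pan position and fly above the scale for a wrist view.

```bash
python3 - <<'E'
from h import *
c=read_camera("top");s=read_camera("scene")
p=plane(*ray(c,162.3,225.2),112);print("pan",p)
o,d=ray(s,357,185.3);print("tip scene",plane(o,d,167))
print("pan proj in scene",proj(s,p),proj(s,p+[0,0,56]))
E
python3 -m handwheel '[{"hand":0.095,"x":0.04,"y":-0.04,"z":0.03,"spin":-1},{"hand":0.095,"x":0.08,"y":-0.07,"z":0.06,"spin":-2},{"hand":0.095,"x":0.11,"y":-0.1,"z":0.09,"spin":-3},{"hand":0.095,"x":0.14,"y":-0.13,"z":0.1,"spin":-4},{"hand":0.095,"x":0.17,"y":-0.16,"z":0.1,"spin":-5},{"hand":0.095,"x":0.2,"y":-0.19,"z":0.1,"spin":-6},{"hand":0.095,"x":0.23,"y":-0.22,"z":0.1,"spin":-7},{"hand":0.095,"x":0.25,"y":-0.25,"z":0.1,"spin":-8},{"hand":0.095,"x":0.27,"y":-0.28,"z":0.1,"spin":-9},{"hand":0.095,"x":0.29,"y":-0.31,"z":0.1,"spin":-10},{"hand":0.095,"x":0.3,"y":-0.34,"z":0.1,"spin":-10},{"hand":0.095,"x":0.32,"y":-0.37,"z":0.1,"spin":-10},{"hand":0.095,"x":0.325,"y":-0.39,"z":0.1,"spin":-10},{"hand":0.095,"x":0.325,"y":-0.39,"z":0.1,"spin":-10},{"hand":0.095,"x":0.325,"y":-0.39,"z":0.1,"spin":-10}]'
python3 - <<'E'
from h import *
w=read_camera("wrist");print(w["fx"],w["cx"],w["cy"],np.round(w["T"],3).tolist());cv2.imwrite("pics/w1.png",w["img"][:,:,::-1])
E
```

```text
pan [527.43535395 212.75532017 112.        ]
tip scene [525.1873766  211.18890903 167.        ]
pan proj in scene [353.13105487 210.51603182] [357.02110442 185.77806165]
t: 1.55
eef_pos: [523.8, 201.2, 328.6]
tcp_rot: [-3.141, 0.0, 0.372]
ft_force: [-0.5, 0.5, 1.1]
opening: 1.0
297.3186396354542 257.75106343873625 194.0819277893499 [[0.932, 0.352, 0.092, 497.44], [0.363, -0.901, -0.238, 266.921], [-0.001, 0.255, -0.967, 484.667], [0.0, 0.0, 0.0, 1.0]]
```

View pics/w1.png

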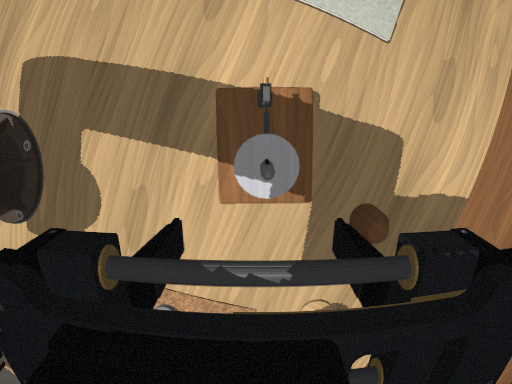

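The wrist view shows the pan circle centred at about (267,165.5) and the spindle tip at about (267,161). The base is square with the jaws to within about 1–2°.

```bash
python3 - <<'E'
from h import *
w=read_camera("wrist")
print("pan",plane(*fray(w,267,165.5),112)," tip",plane(*fray(w,267,161),168))
print(state()["eef_pos"])
E
python3 -m handwheel '[{"x":-0.005,"y":-0.035,"z":0,"hand":0.095},{"x":-0.01,"y":-0.07,"z":0,"hand":0.095},{"x":-0.02,"y":-0.105,"z":0,"hand":0.09},{"x":-0.025,"y":-0.14,"z":0,"hand":0.08},{"x":-0.03,"y":-0.175,"z":-0.02,"hand":0.075},{"x":-0.035,"y":-0.21,"z":-0.04,"hand":0.075},{"x":-0.04,"y":-0.245,"z":-0.06,"hand":0.075},{"x":-0.045,"y":-0.28,"z":-0.08,"hand":0.075},{"x":-0.055,"y":-0.315,"z":-0.1,"hand":0.075},{"x":-0.066,"y":-0.35,"z":-0.12,"hand":0.075},{"x":-0.066,"y":-0.36,"z":-0.13,"hand":0.075},{"x":-0.066,"y":-0.36,"z":-0.13,"hand":0.075},{"x":-0.066,"y":-0.36,"z":-0.13,"hand":0.075}]'
python3 - <<'E'
from h import *
w=read_camera("wrist");cv2.imwrite("pics/w2.png",w["img"][:,:,::-1]);np.save("w2T.npy",w["T"])
E
```

```text
pan [529.60015039 215.55704636 112.        ]  tip [522.85453529 228.00455765 168.        ]
[522.97592906 203.22573009 328.6869382 ]invalid input
```

View pics/w2.png

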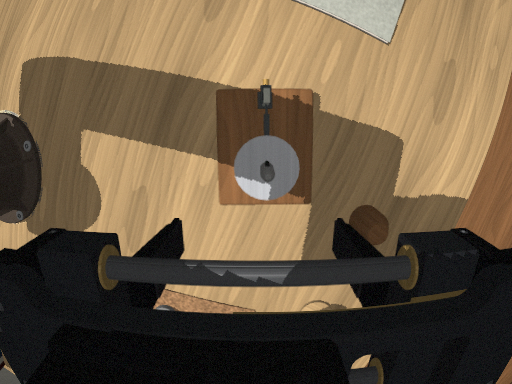

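The call was refused because every row needs all keys. This is the same view again, now settled: pan centre about (267,168), radius 32.

```bash
python3 - <<'E'
from h import *
w=read_camera("wrist");i=w["img"]
h=cv2.cvtColor(i,cv2.COLOR_RGB2HSV);m=((h[:,:,1]<50)&(h[:,:,2]>60)).astype(np.uint8)*255
m[:130]=0;m[205:]=0;m[:,:225]=0;m[:,310:]=0
q=max(cv2.findContours(m,0,1)[0],key=cv2.contourArea);q=cv2.convexHull(q)
e=cv2.fitEllipse(q);print(e,cv2.minEnclosingCircle(q),plane(*fray(w,*e[0]),112),np.round(w["T"][:,3]))
print(state()["eef_pos"])
E
python3 -m handwheel '[{"x":-0.005,"y":-0.035,"z":0,"hand":0.095,"spin":0},{"x":-0.01,"y":-0.07,"z":0,"hand":0.095,"spin":0},{"x":-0.02,"y":-0.105,"z":0,"hand":0.09,"spin":0},{"x":-0.025,"y":-0.14,"z":0,"hand":0.08,"spin":0},{"x":-0.03,"y":-0.175,"z":-0.02,"hand":0.075,"spin":0},{"x":-0.035,"y":-0.21,"z":-0.04,"hand":0.075,"spin":0},{"x":-0.04,"y":-0.245,"z":-0.06,"hand":0.075,"spin":0},{"x":-0.045,"y":-0.28,"z":-0.08,"hand":0.075,"spin":0},{"x":-0.055,"y":-0.315,"z":-0.1,"hand":0.075,"spin":0},{"x":-0.066,"y":-0.35,"z":-0.12,"hand":0.075,"spin":0},{"x":-0.066,"y":-0.36,"z":-0.13,"hand":0.075,"spin":0},{"x":-0.066,"y":-0.36,"z":-0.13,"hand":0.075,"spin":0},{"x":-0.066,"y":-0.36,"z":-0.13,"hand":0.075,"spin":0}]'
python3 - <<'E'
from h import *
w=read_camera("wrist");cv2.imwrite("pics/w3.png",w["img"][:,:,::-1]);print(state()["eef_pos"],state()["ft_force"])
E
```

```text
((266.16693115234375, 167.5780487060547), (64.51341247558594, 65.29109191894531), 74.35746765136719) ((266.1986389160156, 167.80137634277344), 32.823368072509766) [529.14406021 213.89514322 112.        ] [496. 269. 485.   1.]
[522.6978694  203.8540154  328.70940082]
t: 2.83
eef_pos: [457.6, -156.6, 198.7]
tcp_rot: [-3.141, 0.0, 0.375]
ft_force: [-1.0, -0.7, 0.1]
opening: 0.789
[ 457.87669746 -156.14951573  199.20623315] [-0.43267863  0.28270131 -0.18485349]
```

View pics/w3.png

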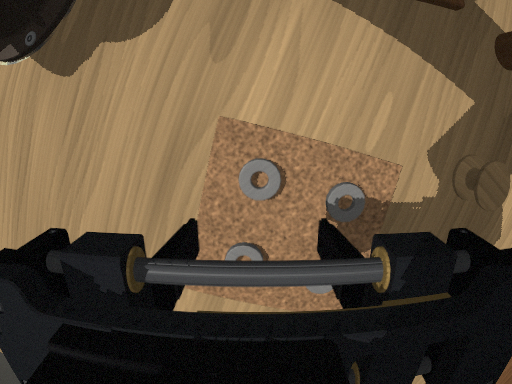

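The wrist view shows ring A at about (260,180), between the jaws' axis and ready to take. I check it against the top estimate and descend. The fingertips go to about z=6 (TCP z=20).

```bash
python3 - <<'E'
from h import *
w=read_camera("wrist")
for b in greyblobs(w,(230,150,300,215),200,60,60): print(b[3],plane(*fray(w,*b[3][0]),15))
print(state()["eef_pos"])
E
python3 -m handwheel '[{"x":0,"y":0,"z":-0.04,"hand":0.075,"spin":0},{"x":0,"y":0,"z":-0.08,"hand":0.075,"spin":0},{"x":0,"y":0,"z":-0.11,"hand":0.075,"spin":0},{"x":0,"y":0,"z":-0.14,"hand":0.075,"spin":0},{"x":0,"y":0,"z":-0.16,"hand":0.075,"spin":0},{"x":0,"y":0,"z":-0.165,"hand":0.075,"spin":0},{"x":0,"y":0,"z":-0.165,"hand":0.075,"spin":0},{"x":0,"y":0,"z":-0.165,"hand":0.075,"spin":0}]'
```

```text
((258.84442138671875, 179.06529235839844), (40.7115478515625, 41.339656829833984), 94.2060775756836) [ 458.56246246 -156.92654138   15.        ]
[ 457.99597436 -155.96061352  199.48468485]
t: 3.6
eef_pos: [458.1, -156.7, 34.8]
tcp_rot: [3.141, -0.001, 0.377]
ft_force: [-0.8, 0.7, -0.1]
opening: 0.788
```

```bash
python3 -m handwheel '[{"x":0,"y":0,"z":-0.008,"hand":0.075,"spin":0},{"x":0,"y":0,"z":-0.0142,"hand":0.075,"spin":0},{"x":0,"y":0,"z":-0.0142,"hand":0.075,"spin":0},{"x":0,"y":0,"z":-0.0142,"hand":0.04,"spin":0},{"x":0,"y":0,"z":-0.0142,"hand":0.04,"spin":0},{"x":0,"y":0,"z":-0.0142,"hand":0.04,"spin":0},{"x":0,"y":0,"z":-0.0142,"hand":0.04,"spin":0},{"x":0,"y":0,"z":-0.0142,"hand":0.04,"spin":0}]'
python3 -m handwheel '[{"x":0,"y":0,"z":0.02,"hand":0.04,"spin":0},{"x":0,"y":0,"z":0.04,"hand":0.04,"spin":0},{"x":0,"y":0,"z":0.07,"hand":0.04,"spin":0},{"x":0,"y":0,"z":0.11,"hand":0.04,"spin":0},{"x":0,"y":0,"z":0.15,"hand":0.04,"spin":0},{"x":0,"y":0,"z":0.18,"hand":0.04,"spin":0},{"x":0,"y":0,"z":0.2,"hand":0.04,"spin":0},{"x":0,"y":0,"z":0.2,"hand":0.04,"spin":0}]'
```

```text
t: 4.27
eef_pos: [457.4, -157.4, 19.7]
tcp_rot: [3.141, -0.0, 0.375]
ft_force: [0.0, -0.4, 2.1]
opening: 0.507
t: 4.93
eef_pos: [458.3, -157.7, 223.4]
tcp_rot: [3.137, -0.004, 0.375]
ft_force: [-0.4, -1.1, -1.9]
opening: 0.507
```

```bash
python3 -m handwheel '[{"x":0.003,"y":0.02,"z":0,"hand":0.04,"spin":0},{"x":0.01,"y":0.055,"z":0,"hand":0.04,"spin":0},{"x":0.017,"y":0.09,"z":0,"hand":0.04,"spin":0},{"x":0.024,"y":0.125,"z":0,"hand":0.04,"spin":0},{"x":0.031,"y":0.16,"z":0,"hand":0.04,"spin":0},{"x":0.038,"y":0.195,"z":0,"hand":0.04,"spin":0},{"x":0.045,"y":0.23,"z":0,"hand":0.04,"spin":0},{"x":0.052,"y":0.265,"z":0,"hand":0.04,"spin":0},{"x":0.058,"y":0.3,"z":0,"hand":0.04,"spin":0},{"x":0.064,"y":0.33,"z":0,"hand":0.04,"spin":0},{"x":0.068,"y":0.355,"z":0,"hand":0.04,"spin":0},{"x":0.07,"y":0.37,"z":0,"hand":0.04,"spin":0},{"x":0.07,"y":0.37,"z":0,"hand":0.04,"spin":0},{"x":0.07,"y":0.37,"z":-0.01,"hand":0.04,"spin":0},{"x":0.07,"y":0.37,"z":-0.02,"hand":0.04,"spin":0},{"x":0.07,"y":0.37,"z":-0.03,"hand":0.04,"spin":0},{"x":0.07,"y":0.37,"z":-0.03,"hand":0.04,"spin":0},{"x":0.07,"y":0.37,"z":-0.03,"hand":0.04,"spin":0}]'
python3 - <<'E'
from h import *
print(state()["eef_pos"],state()["ft_force"])
c=read_camera("top");s=read_camera("scene");w=read_camera("wrist")
f=lambda i,x,y,n:cv2.resize(i[y:y+n,x:x+n],(390,390),interpolation=2)
cv2.imwrite("pics/c4.png",np.hstack([f(w["img"],200,100,160),f(s["img"],300,130,110)])[:,:,::-1])
E
```

```text
t: 6.43
eef_pos: [527.0, 211.8, 188.6]
tcp_rot: [-3.141, 0.002, 0.374]
ft_force: [0.0, 0.0, -0.9]
opening: 0.513
[527.04383223 211.79781898 188.56927292] [ 0.01723022  0.01586718 -0.93821448]
```

View pics/c4.png

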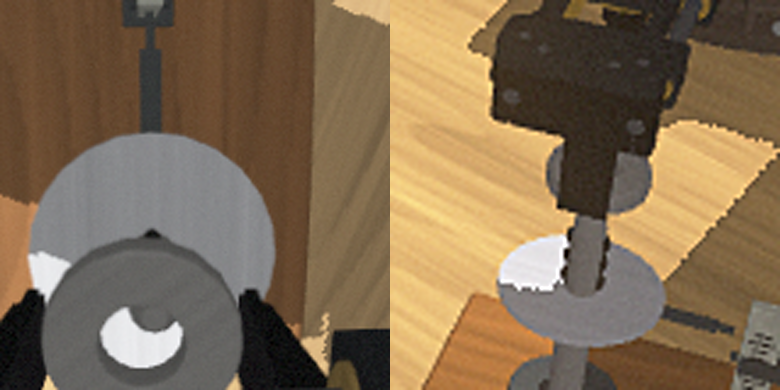

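Through the bore the spindle's tip shows right of and above the bore centre: tip at about (153,318) and bore centre at about (142,337) in the crop. I convert that into an offset.

Run:
```python
from h import *
w=read_camera("wrist");k=160/390
print("ring top",plane(*fray(w,200+142*k,100+337*k),186))
print("tip",plane(*fray(w,200+153*k,100+318*k),167.5))
h=cv2.cvtColor(w["img"],cv2.COLOR_RGB2HSV);
e=np.array([(30,245),(274,245),(152,132),(66,165),(238,165),(40,205),(264,205)],np.float32)*k+[200,100]
p=np.array([plane(*fray(w,*q),112)[:2] for q in e]);
A=np.c_[2*p,np.ones(len(p))];r=np.linalg.lstsq(A,(p**2).sum(1),rcond=None)[0];print("pan",r[:2],np.sqrt(r[2]+r[:2]@r[:2]))
print(state()["eef_pos"])
```

```text
ring top [526.28796121 213.96717915 186.        ]
tip [529.93196916 212.72539171 167.5       ]
pan [530.12062964 213.83924213] 41.366837091247625
[527.49160525 212.53719217 189.89155328]
```

```bash
python3 -m handwheel '[{"x":0.0032,"y":-0.0007,"z":0,"hand":0.04,"spin":0},{"x":0.0032,"y":-0.0007,"z":-0.008,"hand":0.04,"spin":0},{"x":0.0032,"y":-0.0007,"z":-0.016,"hand":0.04,"spin":0},{"x":0.0032,"y":-0.0007,"z":-0.016,"hand":0.04,"spin":0},{"x":0.0032,"y":-0.0007,"z":-0.016,"hand":0.04,"spin":0}]'
python3 -m handwheel '[{"x":0,"y":0,"z":-0.004,"hand":0.04,"spin":0},{"x":0,"y":0,"z":-0.008,"hand":0.04,"spin":0},{"x":0,"y":0,"z":-0.008,"hand":0.04,"spin":0},{"x":0,"y":0,"z":-0.008,"hand":0.04,"spin":0}]'
python3 - <<'E'
from h import *
w=read_camera("wrist");s=state();print(s["ft_force"],s["moment"],s["eef_pos"])
cv2.imwrite("pics/c5.png",cv2.resize(w["img"][130:270,190:330],(560,560),interpolation=2)[:,:,::-1])
E
```

```text
t: 7.05
eef_pos: [530.1, 212.0, 172.7]
tcp_rot: [-3.141, 0.001, 0.375]
ft_force: [-0.2, 0.0, -1.6]
opening: 0.512
t: 7.38
eef_pos: [530.4, 212.0, 165.2]
tcp_rot: [-3.142, 0.0, 0.375]
ft_force: [0.0, 1.0, -1.6]
opening: 0.509
[ 0.19144661  0.20007997 -0.75087892] [-0.06530449  0.00106844 -0.04707635] [530.45183048 212.05579881 165.43669013]
```

View pics/c5.png

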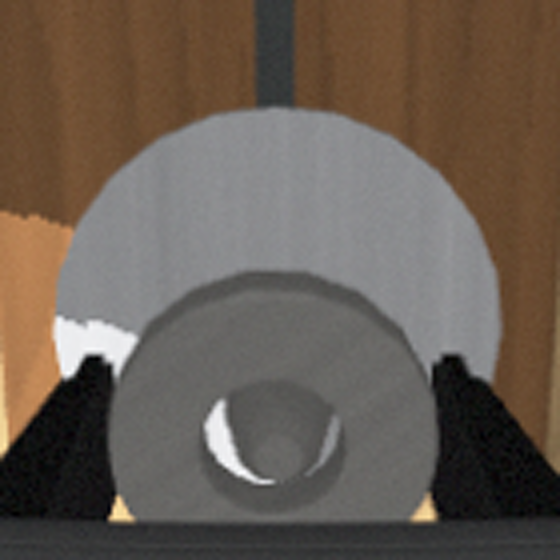

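The spindle tip is at about (281,448) in this crop, inside a bore centred at about (274,446). A small correction remains.

Run:
```python
from h import *
w=read_camera("wrist")
a=plane(*fray(w,190+274/4,130+446/4),162.5);b=plane(*fray(w,190+281/4,130+449/4),168)
e=np.array([(56,320),(500,320),(276,107),(100,205),(455,205)])/4+[190,130]
p=np.array([plane(*fray(w,*q),112)[:2] for q in e]);A=np.c_[2*p,np.ones(len(p))];r=np.linalg.lstsq(A,(p**2).sum(1),rcond=None)[0]
d=np.array([[.93,.366],[-.366,.93]])
print(a,b,r[:2],np.sqrt(r[2]+r[:2]@r[:2]),"own tip-ring",d@(b-a)[:2],"pan-ring",d@(r[:2]-a[:2]))
```

```text
[529.98645694 212.08545574 162.5       ] [530.17013245 214.28216241 168.        ] [530.56644714 212.80303966] 41.2808668031081 own tip-ring [0.97481286 1.97571197] pan-ring [0.80202659 0.45507663]
```

```bash
python3 -m handwheel '[{"x":0.0005,"y":0.001,"z":-0.003,"hand":0.04,"spin":0},{"x":0.0005,"y":0.001,"z":-0.006,"hand":0.04,"spin":0},{"x":0.0005,"y":0.001,"z":-0.006,"hand":0.04,"spin":0},{"x":0.0005,"y":0.001,"z":-0.006,"hand":0.04,"spin":0}]'
python3 -m handwheel '[{"x":0,"y":0,"z":-0.004,"hand":0.04,"spin":0},{"x":0,"y":0,"z":-0.008,"hand":0.04,"spin":0},{"x":0,"y":0,"z":-0.012,"hand":0.04,"spin":0},{"x":0,"y":0,"z":-0.012,"hand":0.04,"spin":0},{"x":0,"y":0,"z":-0.012,"hand":0.04,"spin":0}]'
python3 -m handwheel '[{"x":0,"y":0,"z":-0.004,"hand":0.04,"spin":0},{"x":0,"y":0,"z":-0.008,"hand":0.04,"spin":0},{"x":0,"y":0,"z":-0.012,"hand":0.04,"spin":0},{"x":0,"y":0,"z":-0.012,"hand":0.04,"spin":0},{"x":0,"y":0,"z":-0.012,"hand":0.04,"spin":0}]'
```

```text
t: 7.82
eef_pos: [530.9, 213.1, 159.3]
tcp_rot: [-3.141, 0.0, 0.375]
ft_force: [-0.5, 1.3, -1.2]
opening: 0.51
t: 8.23
eef_pos: [530.7, 213.2, 147.1]
tcp_rot: [-3.141, 0.001, 0.375]
ft_force: [-0.6, 3.5, 0.0]
opening: 0.512
t: 8.65
eef_pos: [530.9, 213.2, 135.1]
tcp_rot: [-3.141, 0.0, 0.375]
ft_force: [-1.8, 3.9, 0.5]
opening: 0.512
```

```bash
python3 -m handwheel '[{"x":-0.0005,"y":0.0014,"z":0,"hand":0.04,"spin":0},{"x":-0.0005,"y":0.0014,"z":-0.0,"hand":0.04,"spin":0},{"x":-0.0005,"y":0.0014,"z":-0.0,"hand":0.04,"spin":0}]'
python3 -m handwheel '[{"x":0,"y":0,"z":-0.004,"hand":0.04,"spin":0},{"x":0,"y":0,"z":-0.008,"hand":0.04,"spin":0},{"x":0,"y":0,"z":-0.012,"hand":0.04,"spin":0},{"x":0,"y":0,"z":-0.012,"hand":0.04,"spin":0},{"x":0,"y":0,"z":-0.012,"hand":0.04,"spin":0}]'
python3 - <<'E'
from h import *
s=read_camera("scene")
for i in range(4): read_camera("scene");print(state()["ft_force"],state()["eef_pos"])
cv2.imwrite("pics/c6.png",cv2.resize(s["img"][160:290,290:420],(600,600),interpolation=2)[:,:,::-1])
E
```

```text
t: 8.9
eef_pos: [530.4, 214.0, 135.3]
tcp_rot: [3.141, 0.0, 0.376]
ft_force: [-0.5, -2.2, -0.5]
opening: 0.508
t: 9.32
eef_pos: [530.3, 214.2, 123.0]
tcp_rot: [3.141, 0.001, 0.375]
ft_force: [-1.1, -2.1, -0.6]
opening: 0.511
[-0.09001766 -3.06127949 -0.88185808] [530.31166992 214.23727959 123.37145335]
[-0.7926527  -3.23043038 -0.75890909] [530.29752138 214.26582761 123.43708512]
[-1.20198428 -3.0208379  -1.30023642] [530.3322359  214.31887791 123.50275434]
[-0.91898345 -3.30765588 -1.14765607] [530.29968917 214.30952973 123.492347  ]
```

View pics/c6.png

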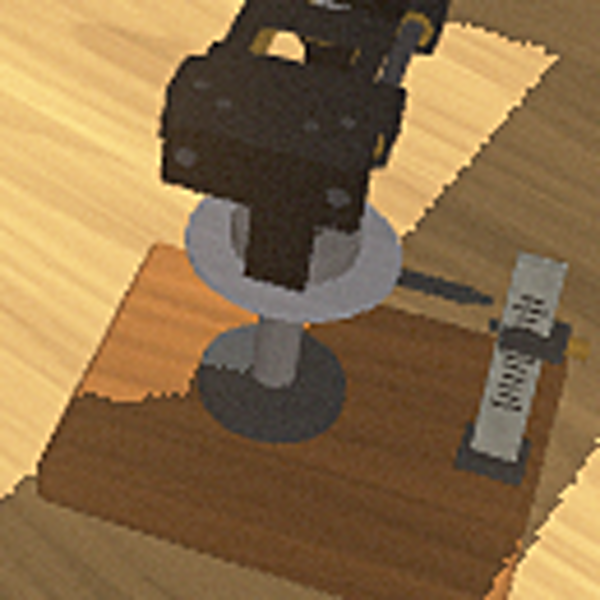

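The ring looks down on or near the pan. The pointer tip is at crop (492,300), a drop of about 2 px, and the clip is at (530,340). I'll re-centre and press to about 9 N to make sure it's home; pan travel stays around 50 mm, under 65.

```bash
python3 -m handwheel '[{"x":0.0002,"y":-0.0006,"z":-0.006,"hand":0.04,"spin":0},{"x":0.0002,"y":-0.0006,"z":-0.012,"hand":0.04,"spin":0},{"x":0.0002,"y":-0.0006,"z":-0.016,"hand":0.04,"spin":0},{"x":0.0002,"y":-0.0006,"z":-0.016,"hand":0.04,"spin":0},{"x":0.0002,"y":-0.0006,"z":-0.016,"hand":0.04,"spin":0}]'
python3 -m handwheel '[{"x":0,"y":0,"z":-0.006,"hand":0.04,"spin":0},{"x":0,"y":0,"z":-0.012,"hand":0.04,"spin":0},{"x":0,"y":0,"z":-0.012,"hand":0.04,"spin":0},{"x":0,"y":0,"z":-0.012,"hand":0.04,"spin":0}]'
python3 - <<'E'
from h import *
s=read_camera("scene")
for i in range(4): read_camera("scene");print(state()["ft_force"],state()["eef_pos"])
cv2.imwrite("pics/c7.png",cv2.resize(s["img"][160:290,290:420],(600,600),interpolation=2)[:,:,::-1])
E
```

```text
t: 9.98
eef_pos: [530.8, 214.0, 107.3]
tcp_rot: [-3.141, -0.0, 0.375]
ft_force: [-0.2, -0.9, 2.9]
opening: 0.513
t: 10.32
eef_pos: [530.8, 214.0, 95.7]
tcp_rot: [-3.141, -0.0, 0.375]
ft_force: [-0.6, 1.0, 5.7]
opening: 0.511
[ 0.03339346 -0.089291    5.18064522] [530.78863011 213.9830987   95.98298029]
[-1.32773058  0.29681466  4.9244647 ] [530.76708525 214.00001556  96.0158222 ]
[-0.87957148 -0.42245743  4.71992666] [530.76731436 213.97822933  96.05413534]
[-0.55837941  0.7717887   5.65480085] [530.76302632 214.02169976  96.07759513]
```

```bash
python3 -m handwheel '[{"x":0,"y":0,"z":-0.006,"hand":0.04,"spin":0},{"x":0,"y":0,"z":-0.012,"hand":0.04,"spin":0},{"x":0,"y":0,"z":-0.015,"hand":0.04,"spin":0},{"x":0,"y":0,"z":-0.015,"hand":0.04,"spin":0},{"x":0,"y":0,"z":-0.015,"hand":0.04,"spin":0}]'
python3 -c "
from cell import *
for i in range(4): read_camera('top');print(state()['ft_force'],state()['eef_pos'])"
```

```text
t: 10.98
eef_pos: [530.9, 214.1, 81.2]
tcp_rot: [-3.142, -0.001, 0.375]
ft_force: [-1.1, 0.4, 8.6]
opening: 0.509
[-1.02406135 -1.07301647  8.41607422] [530.91710314 214.03158169  81.26559851]
[-0.94721504 -0.03768774  9.39986535] [530.89459457 214.03642056  81.28560714]
[-0.64340184 -0.68736925  8.32733913] [530.9041852  214.02731539  81.31773113]
[-1.38477951 -0.10393852  8.89746201] [530.87657127 214.0291065   81.34718283]
```

```bash
python3 -m handwheel '[{"x":0,"y":0,"z":0.01,"hand":0.04,"spin":0},{"x":0,"y":0,"z":0.02,"hand":0.04,"spin":0},{"x":0,"y":0,"z":0.03,"hand":0.04,"spin":0},{"x":0,"y":0,"z":0.04,"hand":0.04,"spin":0},{"x":0,"y":0,"z":0.04,"hand":0.04,"spin":0},{"x":0,"y":0,"z":0.04,"hand":0.075,"spin":0},{"x":0,"y":0,"z":0.04,"hand":0.075,"spin":0},{"x":0,"y":0,"z":0.04,"hand":0.075,"spin":0},{"x":0,"y":0,"z":0.04,"hand":0.075,"spin":0},{"x":0,"y":0,"z":0.04,"hand":0.075,"spin":0}]'
python3 -m handwheel '[{"x":0,"y":0,"z":0.02,"hand":0.075,"spin":0},{"x":0,"y":0,"z":0.05,"hand":0.075,"spin":0},{"x":0,"y":0,"z":0.08,"hand":0.075,"spin":0},{"x":0,"y":0,"z":0.11,"hand":0.075,"spin":0},{"x":-0.005,"y":-0.03,"z":0.12,"hand":0.075,"spin":0},{"x":-0.01,"y":-0.06,"z":0.12,"hand":0.075,"spin":0},{"x":-0.01,"y":-0.095,"z":0.12,"hand":0.075,"spin":0},{"x":-0.01,"y":-0.13,"z":0.12,"hand":0.075,"spin":0}]'
python3 - <<'E'
from h import *
s=read_camera("scene");c=read_camera("top");print(state()["eef_pos"])
f=lambda i,x,y,n:cv2.resize(i[y:y+n,x:x+n],(n*390//n,390),interpolation=2)
cv2.imwrite("pics/c8.png",np.hstack([f(s["img"],310,160,110),f(c["img"],105,170,110)])[:,:,::-1])
cv2.imwrite("pics/s8_full.png",s["img"][:,:,::-1])
E
```

```text
t: 12.02
eef_pos: [530.5, 213.8, 120.0]
tcp_rot: [-3.142, 0.001, 0.375]
ft_force: [-0.7, -0.5, -0.3]
opening: 0.772
t: 12.68
eef_pos: [520.2, 82.8, 240.6]
tcp_rot: [3.141, -0.0, 0.377]
ft_force: [-0.1, 0.2, -0.1]
opening: 0.785
[520.58153644  80.3052531  240.45400808]
```

View pics/c8.png

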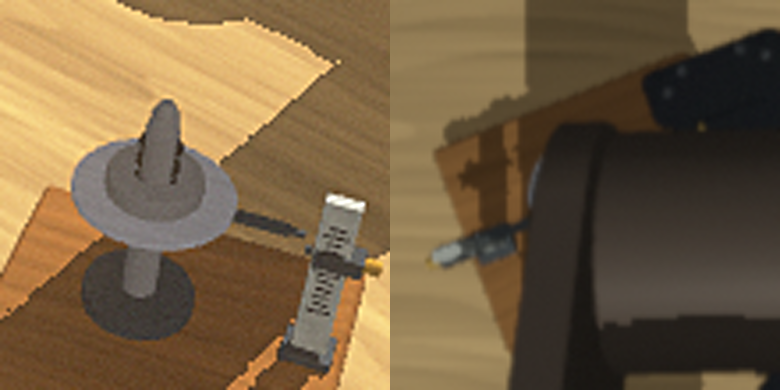

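The crop shows ring 1 flat on the pan and let go, with the pointer tip at (304,234) and the clip nose at about (306,250), so roughly 10 mm remain. Next is ring C at (567,-144.5), gripped with the same relative offset as the first.

```bash
python3 -m handwheel '[{"x":0.007,"y":-0.033,"z":0,"hand":0.075,"spin":0},{"x":0.014,"y":-0.066,"z":-0.005,"hand":0.075,"spin":0},{"x":0.021,"y":-0.099,"z":-0.015,"hand":0.075,"spin":0},{"x":0.028,"y":-0.132,"z":-0.03,"hand":0.075,"spin":0},{"x":0.035,"y":-0.165,"z":-0.045,"hand":0.075,"spin":0},{"x":0.042,"y":-0.198,"z":-0.06,"hand":0.075,"spin":0},{"x":0.0464,"y":-0.2284,"z":-0.08,"hand":0.075,"spin":0},{"x":0.0464,"y":-0.2284,"z":-0.11,"hand":0.075,"spin":0},{"x":0.0464,"y":-0.2284,"z":-0.14,"hand":0.075,"spin":0},{"x":0.0464,"y":-0.2284,"z":-0.17,"hand":0.075,"spin":0},{"x":0.0464,"y":-0.2284,"z":-0.19,"hand":0.075,"spin":0},{"x":0.0464,"y":-0.2284,"z":-0.19,"hand":0.075,"spin":0},{"x":0.0464,"y":-0.2284,"z":-0.19,"hand":0.075,"spin":0}]'
python3 -m handwheel '[{"x":0,"y":0,"z":-0.015,"hand":0.075,"spin":0},{"x":0,"y":0,"z":-0.026,"hand":0.075,"spin":0},{"x":0,"y":0,"z":-0.031,"hand":0.075,"spin":0},{"x":0,"y":0,"z":-0.031,"hand":0.075,"spin":0},{"x":0,"y":0,"z":-0.031,"hand":0.04,"spin":0},{"x":0,"y":0,"z":-0.031,"hand":0.04,"spin":0},{"x":0,"y":0,"z":-0.031,"hand":0.04,"spin":0},{"x":0,"y":0,"z":-0.031,"hand":0.04,"spin":0},{"x":0,"y":0,"z":-0.031,"hand":0.04,"spin":0}]'
python3 -m handwheel '[{"x":0,"y":0,"z":0.02,"hand":0.04,"spin":0},{"x":0,"y":0,"z":0.04,"hand":0.04,"spin":0},{"x":0,"y":0,"z":0.07,"hand":0.04,"spin":0},{"x":0,"y":0,"z":0.11,"hand":0.04,"spin":0},{"x":0,"y":0,"z":0.15,"hand":0.04,"spin":0},{"x":0,"y":0,"z":0.18,"hand":0.04,"spin":0},{"x":0,"y":0,"z":0.2,"hand":0.04,"spin":0},{"x":0,"y":0,"z":0.2,"hand":0.04,"spin":0}]'
```

```text
t: 13.87
eef_pos: [566.9, -144.0, 49.9]
tcp_rot: [-3.14, 0.001, 0.376]
ft_force: [0.3, -0.2, 0.6]
opening: 0.789
t: 14.62
eef_pos: [567.4, -144.6, 20.0]
tcp_rot: [3.141, -0.001, 0.375]
ft_force: [-0.0, 0.5, 4.3]
opening: 0.521
t: 15.28
eef_pos: [568.2, -144.9, 224.0]
tcp_rot: [3.137, -0.005, 0.375]
ft_force: [0.5, -0.4, -0.4]
opening: 0.518
```

```bash
python3 -m handwheel '[{"x":-0.002,"y":0.02,"z":0,"hand":0.04,"spin":0},{"x":-0.005,"y":0.055,"z":0,"hand":0.04,"spin":0},{"x":-0.009,"y":0.09,"z":0,"hand":0.04,"spin":0},{"x":-0.013,"y":0.125,"z":0,"hand":0.04,"spin":0},{"x":-0.017,"y":0.16,"z":0,"hand":0.04,"spin":0},{"x":-0.021,"y":0.195,"z":0,"hand":0.04,"spin":0},{"x":-0.025,"y":0.23,"z":0,"hand":0.04,"spin":0},{"x":-0.028,"y":0.265,"z":0,"hand":0.04,"spin":0},{"x":-0.031,"y":0.3,"z":0,"hand":0.04,"spin":0},{"x":-0.034,"y":0.33,"z":0,"hand":0.04,"spin":0},{"x":-0.0364,"y":0.35,"z":0,"hand":0.04,"spin":0},{"x":-0.0364,"y":0.3584,"z":0,"hand":0.04,"spin":0},{"x":-0.0364,"y":0.3584,"z":0,"hand":0.04,"spin":0},{"x":-0.0364,"y":0.3584,"z":-0.015,"hand":0.04,"spin":0},{"x":-0.0364,"y":0.3584,"z":-0.03,"hand":0.04,"spin":0},{"x":-0.0364,"y":0.3584,"z":-0.045,"hand":0.04,"spin":0},{"x":-0.0364,"y":0.3584,"z":-0.045,"hand":0.04,"spin":0},{"x":-0.0364,"y":0.3584,"z":-0.045,"hand":0.04,"spin":0}]'
python3 -m handwheel '[{"x":0,"y":0,"z":-0.007,"hand":0.04,"spin":0},{"x":0,"y":0,"z":-0.014,"hand":0.04,"spin":0},{"x":0,"y":0,"z":-0.014,"hand":0.04,"spin":0},{"x":0,"y":0,"z":-0.014,"hand":0.04,"spin":0}]'
python3 -m handwheel '[{"x":0,"y":0,"z":-0.006,"hand":0.04,"spin":0},{"x":0,"y":0,"z":-0.012,"hand":0.04,"spin":0},{"x":0,"y":0,"z":-0.012,"hand":0.04,"spin":0},{"x":0,"y":0,"z":-0.012,"hand":0.04,"spin":0}]'
python3 -c "
from cell import *
for i in range(3): read_camera('top');print(state()['ft_force'],state()['eef_pos'])"
```

```text
t: 16.78
eef_pos: [530.6, 212.7, 173.9]
tcp_rot: [-3.142, 0.002, 0.374]
ft_force: [0.3, 0.0, -0.6]
opening: 0.517
t: 17.12
eef_pos: [530.6, 213.7, 160.3]
tcp_rot: [-3.142, 0.0, 0.375]
ft_force: [-0.0, 0.2, -0.9]
opening: 0.52
t: 17.45
eef_pos: [530.3, 214.0, 148.1]
tcp_rot: [-3.141, 0.001, 0.375]
ft_force: [-1.8, 1.4, 0.1]
opening: 0.518
[-2.45062853  1.95891105 -0.46203481] [530.34633049 213.96901906 148.26626304]
[-3.16077063  1.66740731 -0.21230401] [530.36408677 213.94934118 148.4253868 ]
[-2.74217949  2.25259817 -1.14685586] [530.41094364 213.94218188 148.49637574]
```

```bash
python3 -m handwheel '[{"x":-0.0005,"y":0.0004,"z":-0.006,"hand":0.04,"spin":0},{"x":-0.0005,"y":0.0004,"z":-0.012,"hand":0.04,"spin":0},{"x":-0.0005,"y":0.0004,"z":-0.012,"hand":0.04,"spin":0},{"x":-0.0005,"y":0.0004,"z":-0.012,"hand":0.04,"spin":0}]'
python3 -m handwheel '[{"x":0,"y":0,"z":-0.006,"hand":0.04,"spin":0},{"x":0,"y":0,"z":-0.012,"hand":0.04,"spin":0},{"x":0,"y":0,"z":-0.018,"hand":0.04,"spin":0},{"x":0,"y":0,"z":-0.018,"hand":0.04,"spin":0},{"x":0,"y":0,"z":-0.018,"hand":0.04,"spin":0}]'
python3 -m handwheel '[{"x":0,"y":0,"z":-0.006,"hand":0.04,"spin":0},{"x":0,"y":0,"z":-0.012,"hand":0.04,"spin":0},{"x":0,"y":0,"z":-0.012,"hand":0.04,"spin":0},{"x":0,"y":0,"z":-0.012,"hand":0.04,"spin":0}]'
python3 -c "
from cell import *
for i in range(3): read_camera('top');print(state()['ft_force'],state()['eef_pos'])"
```

```text
t: 17.93
eef_pos: [530.1, 214.1, 136.1]
tcp_rot: [3.141, 0.001, 0.375]
ft_force: [-0.7, 0.3, 0.7]
opening: 0.521
t: 18.35
eef_pos: [530.0, 214.1, 118.0]
tcp_rot: [3.142, 0.001, 0.375]
ft_force: [-1.8, -0.8, 2.4]
opening: 0.519
t: 18.68
eef_pos: [530.1, 214.2, 106.2]
tcp_rot: [3.142, 0.0, 0.375]
ft_force: [-1.5, -0.2, 4.0]
opening: 0.516
[-1.54660685 -0.90277826  4.1915555 ] [530.05784833 214.1890125  106.40990752]
[-2.11798266 -2.0797962   3.37049039] [530.08004805 214.1763211  106.56019608]
[-1.63074063 -1.34120669  4.30236537] [530.0692069  214.17471357 106.58551679]
```

```bash
python3 -m handwheel '[{"x":0,"y":0,"z":-0.006,"hand":0.04,"spin":0},{"x":0,"y":0,"z":-0.012,"hand":0.04,"spin":0},{"x":0,"y":0,"z":-0.012,"hand":0.04,"spin":0},{"x":0,"y":0,"z":-0.012,"hand":0.04,"spin":0}]'
python3 -m handwheel '[{"x":0,"y":0,"z":-0.004,"hand":0.04,"spin":0},{"x":0,"y":0,"z":-0.008,"hand":0.04,"spin":0},{"x":0,"y":0,"z":-0.008,"hand":0.04,"spin":0},{"x":0,"y":0,"z":-0.008,"hand":0.04,"spin":0}]'
python3 -c "
from cell import *
for i in range(3): read_camera('top');print(state()['ft_force'],state()['eef_pos'])"
```

```text
t: 19.17
eef_pos: [530.1, 214.2, 94.6]
tcp_rot: [3.142, 0.0, 0.375]
ft_force: [-2.5, -0.6, 7.2]
opening: 0.521
t: 19.5
eef_pos: [530.2, 214.2, 86.9]
tcp_rot: [3.142, -0.0, 0.375]
ft_force: [-2.0, -2.2, 8.6]
opening: 0.52
[-1.83492418 -0.99079354  8.61246283] [530.16570536 214.22646987  86.96112876]
[-4.25527312 -2.37896987  8.09394122] [530.16960291 214.23774235  87.02072314]
[-2.5584902  -2.47138447  8.21683979] [530.15864978 214.23617458  87.02576595]
```

```bash
python3 -m handwheel '[{"x":0,"y":0,"z":0.01,"hand":0.04,"spin":0},{"x":0,"y":0,"z":0.02,"hand":0.04,"spin":0},{"x":0,"y":0,"z":0.03,"hand":0.04,"spin":0},{"x":0,"y":0,"z":0.038,"hand":0.04,"spin":0},{"x":0,"y":0,"z":0.038,"hand":0.04,"spin":0},{"x":0,"y":0,"z":0.038,"hand":0.075,"spin":0},{"x":0,"y":0,"z":0.038,"hand":0.075,"spin":0},{"x":0,"y":0,"z":0.038,"hand":0.075,"spin":0},{"x":0,"y":0,"z":0.038,"hand":0.075,"spin":0},{"x":0,"y":0,"z":0.038,"hand":0.075,"spin":0}]'
python3 -m handwheel '[{"x":0,"y":0,"z":0.02,"hand":0.075,"spin":0},{"x":0,"y":0,"z":0.05,"hand":0.075,"spin":0},{"x":0,"y":0,"z":0.08,"hand":0.075,"spin":0},{"x":0,"y":0,"z":0.11,"hand":0.075,"spin":0},{"x":-0.005,"y":-0.03,"z":0.12,"hand":0.075,"spin":0},{"x":-0.01,"y":-0.06,"z":0.12,"hand":0.075,"spin":0},{"x":-0.01,"y":-0.095,"z":0.12,"hand":0.075,"spin":0},{"x":-0.01,"y":-0.13,"z":0.12,"hand":0.075,"spin":0},{"x":-0.01,"y":-0.13,"z":0.12,"hand":0.075,"spin":0},{"x":-0.01,"y":-0.13,"z":0.12,"hand":0.075,"spin":0}]'
python3 - <<'E'
from h import *
s=read_camera("scene");print(state()["eef_pos"])
a=cv2.resize(s["img"][175:265,310:420],(733,600),interpolation=cv2.INTER_CUBIC)
cv2.imwrite("pics/c9.png",a[:,:,::-1]);cv2.imwrite("pics/s9_full.png",s["img"][:,:,::-1])
E
```

```text
t: 20.48
eef_pos: [530.1, 214.3, 124.1]
tcp_rot: [-3.142, 0.0, 0.375]
ft_force: [-0.6, -0.1, -0.0]
opening: 0.775
t: 21.32
eef_pos: [520.3, 82.9, 244.5]
tcp_rot: [-3.142, -0.0, 0.372]
ft_force: [0.5, 1.6, -0.2]
opening: 0.788
[520.25545982  83.96585493 244.39704703]
```

View pics/c9.png

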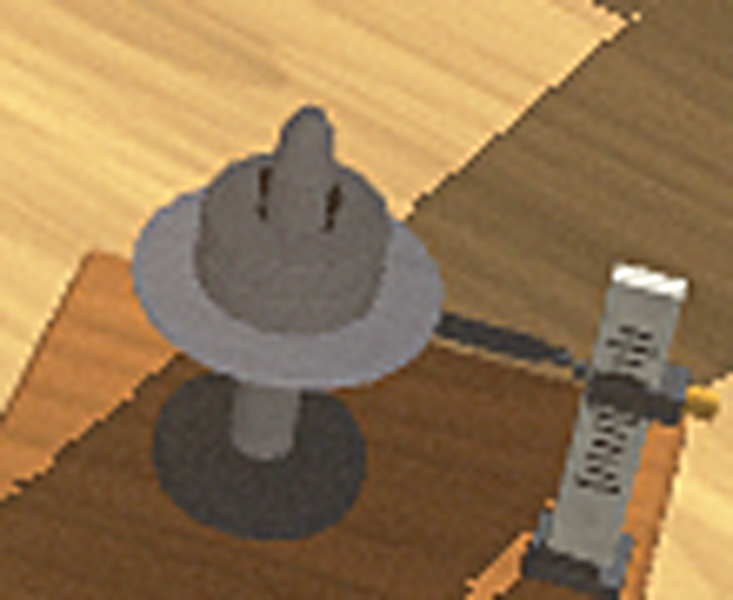

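Two rings are now stacked without a visible gap. The pointer tip is at crop (580,364), very nearly at the clip's nose around (582,370). That's too close to call by eye, so I read the pixels directly. 11 pictures viewed so far.

Run:
```python
from h import *
ims=[np.mean([read_camera("scene")["img"].astype(float) for _ in range(6)],0).mean(2)]
for n in("scene0","s8_full"): ims.append(cv2.imread(f"pics/{n}.png").astype(float).mean(2))
for n,i in zip(("now","0","1"),ims):
    print(n,"     ",*[f"{x:3d}" for x in range(386,412)])
    for y in range(219,238): print(y,"  ",*[f"{int(v):3d}" for v in i[y,386:412]])
s=read_camera("scene");o=np.array([530.3,213.8])
for a in(111.6,111.4):
    yv=np.array([np.cos(np.radians(a)),np.sin(np.radians(a))])
    for z in(110,103,96): print(a,z,proj(s,[*(o+77*yv),z]))
```

```text
now       386 387 388 389 390 391 392 393 394 395 396 397 398 399 400 401 402 403 404 405 406 407 408 409 410 411
219    101  97  92  92  93  94  98  98  99 103 102  99 100  98  94 128 129 125 120 121 118 112 104 106 122 189
220    100 100  97  95  93  93  96  95  99  97 100 102 101  98  91 130 125 128 125 125 125 122 117 116 114 115
221    100 102 101  98  91  93  92  95  96  97  97  98 100 102  95 125 125 132 128 124 120 120 118 118 121 134
222     97  99 102 103 100  96  92  92  91  94  97  96  98  96 103 121 126 129 130 128 124 120 121 122 122 116
223    101 100 101 101 102 105 100  93  93  91  95  95  94  97 125 123 125 127 129 130 132 127 125 126 127 110
224     76  92 103 102 101 105 104 101 100  94  92  92  92  88 131 127 129  63  64  99 135 131 126 124 129 104
225     54  51  51  64  91  89 105 103 105 103  97  94  91  94 134 128 126 129  98 101  38  67 123 122 131  90
226     59  59  57  56  54  63  91 104 104 103 106 101  95 106 127  61  62  92  95 129 130 128 124 126 119  95
227     55  59  55  57  59  54  53  61  64 103 103 104 103 126 127 130 129  96  98  37  42  99  97
[... 5090 characters left out ...]
67  63  59  99 112 103 102 100
234     78  65  72  75  71  71  73  77  68  70  71 106  53  59  56  60  59  61  57  55  60  55  57  60  86 106
235     74  74  72  70  75  71  73  75  75  70  73 118  67  73  54  57  54  61  58  59  61  57  59  58  55  52
236     75  76  76  74  74  69  73  69  68  71  73 143 103 108 109 115  74  55  56  60  59  66  62  65  60  55
237     71  73  74  75  79  72  79  69  68  70  73 136 133  95  41  73 104 111 109  63  73  51  58  54  57  54
111.6 110 [395.63543485 224.37636401]
111.6 103 [394.92991715 227.35297459]
111.6 96 [394.23185789 230.29811764]
111.4 110 [395.60404316 224.47079224]
111.4 103 [394.89851705 227.44764035]
111.4 96 [394.20045131 230.39301065]
```

The pixel rows give the pointer tip at 222.9, 226.0 and 229.0 for 0, 1 and 2 rings. The nose is at about 230.2. At 0.42 px/mm the pointer is still about 2–3 mm above the mark, so a third ring is needed, which should end about 4–5 mm below. I take ring B.

```bash
python3 -m handwheel '[{"x":-0.004,"y":-0.033,"z":0,"hand":0.075,"spin":0},{"x":-0.008,"y":-0.067,"z":0,"hand":0.075,"spin":0},{"x":-0.012,"y":-0.101,"z":0,"hand":0.075,"spin":0},{"x":-0.016,"y":-0.135,"z":0,"hand":0.075,"spin":0},{"x":-0.02,"y":-0.169,"z":0,"hand":0.075,"spin":0},{"x":-0.024,"y":-0.203,"z":-0.01,"hand":0.075,"spin":0},{"x":-0.028,"y":-0.237,"z":-0.02,"hand":0.075,"spin":0},{"x":-0.032,"y":-0.271,"z":-0.03,"hand":0.075,"spin":0},{"x":-0.036,"y":-0.305,"z":-0.045,"hand":0.075,"spin":0},{"x":-0.04,"y":-0.335,"z":-0.06,"hand":0.075,"spin":0},{"x":-0.0423,"y":-0.3491,"z":-0.08,"hand":0.075,"spin":0},{"x":-0.0423,"y":-0.3491,"z":-0.11,"hand":0.075,"spin":0},{"x":-0.0423,"y":-0.3491,"z":-0.14,"hand":0.075,"spin":0},{"x":-0.0423,"y":-0.3491,"z":-0.17,"hand":0.075,"spin":0},{"x":-0.0423,"y":-0.3491,"z":-0.195,"hand":0.075,"spin":0},{"x":-0.0423,"y":-0.3491,"z":-0.195,"hand":0.075,"spin":0},{"x":-0.0423,"y":-0.3491,"z":-0.195,"hand":0.075,"spin":0}]'
python3 -m handwheel '[{"x":0,"y":0,"z":-0.015,"hand":0.075,"spin":0},{"x":0,"y":0,"z":-0.026,"hand":0.075,"spin":0},{"x":0,"y":0,"z":-0.03,"hand":0.075,"spin":0},{"x":0,"y":0,"z":-0.03,"hand":0.075,"spin":0},{"x":0,"y":0,"z":-0.03,"hand":0.04,"spin":0},{"x":0,"y":0,"z":-0.03,"hand":0.04,"spin":0},{"x":0,"y":0,"z":-0.03,"hand":0.04,"spin":0},{"x":0,"y":0,"z":-0.03,"hand":0.04,"spin":0},{"x":0,"y":0,"z":-0.03,"hand":0.04,"spin":0}]'
python3 -m handwheel '[{"x":0,"y":0,"z":0.02,"hand":0.04,"spin":0},{"x":0,"y":0,"z":0.04,"hand":0.04,"spin":0},{"x":0,"y":0,"z":0.07,"hand":0.04,"spin":0},{"x":0,"y":0,"z":0.11,"hand":0.04,"spin":0},{"x":0,"y":0,"z":0.15,"hand":0.04,"spin":0},{"x":0,"y":0,"z":0.18,"hand":0.04,"spin":0},{"x":0,"y":0,"z":0.2,"hand":0.04,"spin":0},{"x":0,"y":0,"z":0.2,"hand":0.04,"spin":0}]'
```

```text
t: 23.13
eef_pos: [477.8, -264.4, 49.0]
tcp_rot: [-3.14, 0.001, 0.376]
ft_force: [0.0, -0.1, -0.0]
opening: 0.79
t: 23.88
eef_pos: [478.2, -265.0, 19.9]
tcp_rot: [3.141, -0.001, 0.375]
ft_force: [0.4, 0.5, 4.7]
opening: 0.516
t: 24.55
eef_pos: [478.8, -265.5, 223.7]
tcp_rot: [3.136, -0.004, 0.375]
ft_force: [0.1, -0.3, -1.9]
opening: 0.516
```

```bash
python3 -m handwheel '[{"x":0.002,"y":0.02,"z":0,"hand":0.04,"spin":0},{"x":0.006,"y":0.055,"z":0,"hand":0.04,"spin":0},{"x":0.01,"y":0.09,"z":0,"hand":0.04,"spin":0},{"x":0.014,"y":0.127,"z":0,"hand":0.04,"spin":0},{"x":0.018,"y":0.164,"z":0,"hand":0.04,"spin":0},{"x":0.022,"y":0.2,"z":0,"hand":0.04,"spin":0},{"x":0.026,"y":0.236,"z":0,"hand":0.04,"spin":0},{"x":0.03,"y":0.272,"z":0,"hand":0.04,"spin":0},{"x":0.034,"y":0.308,"z":0,"hand":0.04,"spin":0},{"x":0.038,"y":0.344,"z":0,"hand":0.04,"spin":0},{"x":0.042,"y":0.38,"z":0,"hand":0.04,"spin":0},{"x":0.046,"y":0.415,"z":0,"hand":0.04,"spin":0},{"x":0.05,"y":0.445,"z":0,"hand":0.04,"spin":0},{"x":0.0523,"y":0.468,"z":0,"hand":0.04,"spin":0},{"x":0.0523,"y":0.479,"z":0,"hand":0.04,"spin":0},{"x":0.0523,"y":0.479,"z":0,"hand":0.04,"spin":0},{"x":0.0523,"y":0.479,"z":-0.02,"hand":0.04,"spin":0},{"x":0.0523,"y":0.479,"z":-0.04,"hand":0.04,"spin":0},{"x":0.0523,"y":0.479,"z":-0.04,"hand":0.04,"spin":0},{"x":0.0523,"y":0.479,"z":-0.04,"hand":0.04,"spin":0}]'
python3 -m handwheel '[{"x":0,"y":0,"z":-0.008,"hand":0.04,"spin":0},{"x":0,"y":0,"z":-0.016,"hand":0.04,"spin":0},{"x":0,"y":0,"z":-0.024,"hand":0.04,"spin":0},{"x":0,"y":0,"z":-0.024,"hand":0.04,"spin":0},{"x":0,"y":0,"z":-0.024,"hand":0.04,"spin":0}]'
python3 -m handwheel '[{"x":0,"y":0,"z":-0.006,"hand":0.04,"spin":0},{"x":0,"y":0,"z":-0.012,"hand":0.04,"spin":0},{"x":0,"y":0,"z":-0.012,"hand":0.04,"spin":0},{"x":0,"y":0,"z":-0.012,"hand":0.04,"spin":0}]'
python3 -c "
from cell import *
for i in range(3): read_camera('top');print(state()['ft_force'],state()['eef_pos'])"
```

```text
t: 26.22
eef_pos: [529.8, 213.0, 178.8]
tcp_rot: [-3.141, 0.003, 0.374]
ft_force: [0.5, -0.0, -1.1]
opening: 0.515
t: 26.63
eef_pos: [530.0, 214.0, 155.1]
tcp_rot: [-3.142, 0.001, 0.375]
ft_force: [0.9, 0.5, -1.7]
opening: 0.515
t: 26.97
eef_pos: [529.9, 214.0, 143.1]
tcp_rot: [3.142, 0.001, 0.375]
ft_force: [-0.6, -1.1, -1.0]
opening: 0.516
[-1.3926172  -1.11288978 -1.51611343] [530.01050873 214.01922366 143.30875046]
[-0.47282886 -1.47531122 -1.14471524] [530.01105194 214.04066449 143.45624653]
[-0.99611813 -1.91521319 -1.72560741] [530.00314001 214.05313207 143.53420367]
```

```bash
python3 -m handwheel '[{"x":0,"y":0,"z":-0.006,"hand":0.04,"spin":0},{"x":0,"y":0,"z":-0.012,"hand":0.04,"spin":0},{"x":0,"y":0,"z":-0.012,"hand":0.04,"spin":0},{"x":0,"y":0,"z":-0.012,"hand":0.04,"spin":0}]'
python3 -m handwheel '[{"x":0,"y":0,"z":-0.006,"hand":0.04,"spin":0},{"x":0,"y":0,"z":-0.012,"hand":0.04,"spin":0},{"x":0,"y":0,"z":-0.012,"hand":0.04,"spin":0},{"x":0,"y":0,"z":-0.012,"hand":0.04,"spin":0}]'
python3 -m handwheel '[{"x":0,"y":0,"z":-0.006,"hand":0.04,"spin":0},{"x":0,"y":0,"z":-0.012,"hand":0.04,"spin":0},{"x":0,"y":0,"z":-0.012,"hand":0.04,"spin":0},{"x":0,"y":0,"z":-0.012,"hand":0.04,"spin":0}]'
python3 -c "
from cell import *
for i in range(4): read_camera('top');print(state()['ft_force'],state()['eef_pos'])"
```

```text
t: 27.45
eef_pos: [530.1, 214.1, 131.1]
tcp_rot: [3.142, 0.001, 0.375]
ft_force: [-0.8, -2.5, -0.0]
opening: 0.519
t: 27.78
eef_pos: [530.2, 214.1, 119.2]
tcp_rot: [3.142, 0.0, 0.375]
ft_force: [-0.2, -2.0, 2.2]
opening: 0.514
t: 28.12
eef_pos: [530.2, 214.1, 107.7]
tcp_rot: [3.142, -0.0, 0.375]
ft_force: [-1.6, -2.1, 5.5]
opening: 0.515
[-0.88778717 -2.40986377  5.05875826] [530.211433   214.14557582 107.83389565]
[-1.62854943 -2.95308068  4.45486442] [530.18497844 214.1409377  107.88298932]
[-1.38310288 -2.97019246  4.9117299 ] [530.20646421 214.14126069 107.90360382]
[-1.00945407 -2.6642921   4.11308153] [530.20898775 214.13226909 107.89384145]
```

```bash
python3 -m handwheel '[{"x":0,"y":0,"z":-0.004,"hand":0.04,"spin":0},{"x":0,"y":0,"z":-0.008,"hand":0.04,"spin":0},{"x":0,"y":0,"z":-0.008,"hand":0.04,"spin":0},{"x":0,"y":0,"z":-0.008,"hand":0.04,"spin":0}]'
python3 -m handwheel '[{"x":0,"y":0,"z":0.01,"hand":0.04,"spin":0},{"x":0,"y":0,"z":0.02,"hand":0.04,"spin":0},{"x":0,"y":0,"z":0.03,"hand":0.04,"spin":0},{"x":0,"y":0,"z":0.03,"hand":0.04,"spin":0},{"x":0,"y":0,"z":0.03,"hand":0.04,"spin":0},{"x":0,"y":0,"z":0.03,"hand":0.075,"spin":0},{"x":0,"y":0,"z":0.03,"hand":0.075,"spin":0},{"x":0,"y":0,"z":0.03,"hand":0.075,"spin":0},{"x":0,"y":0,"z":0.03,"hand":0.075,"spin":0},{"x":0,"y":0,"z":0.03,"hand":0.075,"spin":0}]'
python3 -m handwheel '[{"x":0,"y":0,"z":0.02,"hand":0.075,"spin":0},{"x":0,"y":0,"z":0.05,"hand":0.075,"spin":0},{"x":0,"y":0,"z":0.08,"hand":0.075,"spin":0},{"x":0,"y":0,"z":0.11,"hand":0.075,"spin":0},{"x":-0.005,"y":-0.03,"z":0.12,"hand":0.075,"spin":0},{"x":-0.01,"y":-0.06,"z":0.12,"hand":0.075,"spin":0},{"x":-0.01,"y":-0.095,"z":0.12,"hand":0.075,"spin":0},{"x":-0.01,"y":-0.13,"z":0.12,"hand":0.075,"spin":0},{"x":-0.01,"y":-0.13,"z":0.12,"hand":0.075,"spin":0},{"x":-0.01,"y":-0.13,"z":0.12,"hand":0.075,"spin":0},{"x":-0.01,"y":-0.13,"z":0.12,"hand":0.075,"spin":0}]'
python3 - <<'E'
from h import *
s=np.mean([read_camera("scene")["img"].astype(float) for _ in range(6)],0);print(state()["ft_force"])
i=s.mean(2)
for y in range(224,238): print(y,*[f"{int(v):3d}" for v in i[y,384:402]])
a=cv2.resize(s[175:265,310:420].astype(np.uint8),(733,600),interpolation=cv2.INTER_CUBIC)
cv2.imwrite("pics/c10.png",a[:,:,::-1])
E
```

```text
t: 28.65
eef_pos: [530.2, 214.1, 99.7]
tcp_rot: [3.142, -0.0, 0.375]
ft_force: [-1.6, -3.4, 7.9]
opening: 0.515
t: 29.48
eef_pos: [530.0, 214.2, 129.2]
tcp_rot: [-3.141, 0.0, 0.375]
ft_force: [-0.7, -0.5, -0.2]
opening: 0.776
t: 30.4
eef_pos: [520.2, 84.4, 249.4]
tcp_rot: [-3.141, -0.0, 0.375]
ft_force: [-0.9, 0.3, -0.2]
opening: 0.786
[ 0.93333519 -0.21983111  0.7545323 ]
224 104 101  96  97  97  97  98 100 104 103  99  94  92  91  94  89 130 127
225 105 106 105  98  98  96  98  97  99 103 104 101  97  93  93  91 130 127
226 109 106 108 108 105  97  96 100  97  96  99 102 105 102  96 105 127  60
227  66  78  93 111 110 109 102  99  96  99  97  99 101 102 102 124 128 130
228  56  53  51  49  66  93 111 107 102 100  98  98  99 101  94 130 126 125
229  57  55  59  58  56  51  65 112 110 102 100 102  99  99  87 135 130 126
230  60  58  60  57  58  57  55  52  64  76 105 102  63  50  99  89 113 102
231  68  60  63  59  56  59  58  57  54  94 103 108  63  65  88  54  52  43
232  70  70  69  70  68  61  65  66  60  56  53  71  99 105  64  54  57  63
233  70  67  68  70  69  69  67  69  69  66  64  67  68  77  74  57  58  60
234  71  71  69  69  71  70  71  73  72  73  74  69  68 106  50  56  59  58
235  74  74  75  73  74  73  71  72  74  73  73  73  71 117  64  71  53  57
236  77  76  74  76  72  70  72  73  72  73  71  71  71 138 106 105 109 117
237  75  74  74  76  76  74  75  72  74  71  72  69  74 136 132  97  41  72
```

View pics/c10.png

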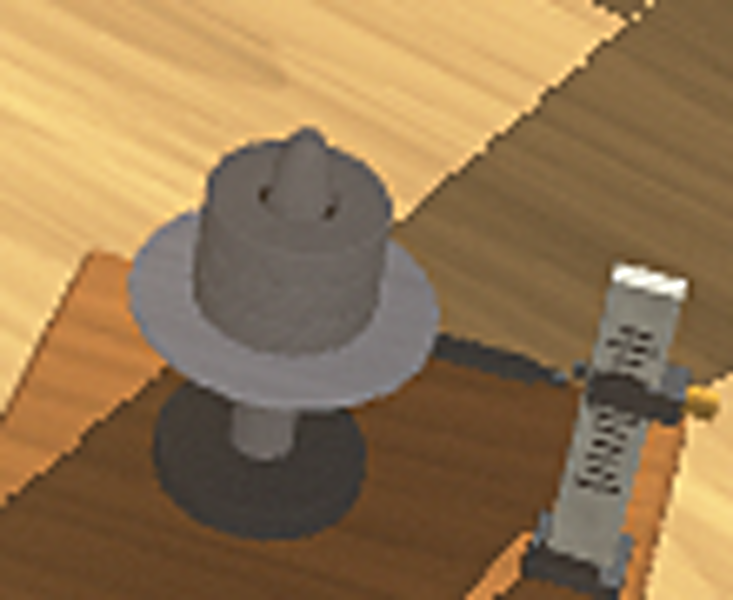

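Three rings are stacked flush, and the pointer tip (row about 232) is below the nose (row about 230.3), roughly 4 mm under the mark. I'm handing in.

```bash
python3 -c "
from cell import *
job_done()"
```

```text
the job is handed in; nothing more can be done
```

I stacked three rings on the spindle one at a time, letting go after each, and handed the job in at about 31 s of the 72 s allowed. The fourth ring stays on the mat.

- **Pressing:** I pressed each ring to about 8–10 N. By the force and spring calculation, the pan went down at most about 55 mm of its 65 mm limit. At the end of each push, force and height agreed with the ring being home to within about 2 mm.
- **Two rings:** The pointer was still about 2–3 mm above the clip's nose, with an uncertainty of about 1 mm. This was the closest call of the job, because the scene camera gives only about 0.42 px per mm and the 1 mm sideways offset of the nose adds doubt. I added the third ring on that reading.
- **Three rings:** The last picture shows the stack without visible gaps. The pointer is about 4 mm below the nose (pixel rows about 232 and 230.3), and the gripper is clear and touching nothing.
- **Not checked:** I didn't measure the bowl, spool and bobbin again at the end. The tool's path stayed away from them.
- **Forces and a refused call:** Side forces on the spindle reached about 5 N while I was centring and pressing the rings. One move call was refused for missing fields; it moved nothing.

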